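# Carry the parts tray onto its stand

### The job

The open tray with loose dowel pins and nuts belongs on its raised stand, but an offcut block has been left there. Lift the block off and lay it flat on the bench, clear of the stand and the tray, without dropping it; then carry the tray by its handle bar, level so that nothing falls out, and lower it onto the stand inside the four corner brackets before letting go. Leave the other things on the bench where they are.

Things in the scene. Friction and masses are not known exactly. Their poses are not given: they have to be found in the camera images.
- tray_handle (a point): Shallow open wooden parts tray, 220 mm long (x) by 120 mm wide (y), 0.35 kg, left or right on the bench; 5 mm floor, rim only 6 mm above it. Uprights at both ends, 98 mm tall, carry a flat wooden handle bar along x over its centre line: 204 long, 14 thick (y), 22 mm tall. This point: middle of the bar, 84 mm above the underside, over the balance point; z up.
- stand_seat (a point): Raised wooden stand fixed to the bench, left or right: closed plinth 262 mm long (x) by 162 mm wide (y), flat plywood top 60 mm above the bench. Four L-shaped corner brackets, 10 mm high, enclose a 236 x 136 mm place for the tray; each reaches 41 mm along the long and 31 mm along the short side, edges open between. This point: centre of the plywood top; z up.
- block_mid (a point): Plain wooden offcut block, 45 mm (its x) by 90 mm (its y) by 35 mm high (z), about 0.1 kg, left lying on the stand's top. This point is its centre.
- tape_measure: Yellow tape measure lying flat, 74 x 93 x 34 mm, behind the work; bystander. Origin: centre of its underside.
- offcut: Flat thin wooden offcut, 40 x 120 x 20 mm, lying on the bench behind the work; bystander. Origin: centre of its underside.
- block_plane: Small metal block plane, 48 x 171 x 54 mm, on the bench behind the work; bystander. Origin: centre of its underside.
- dowel_0_mid (a point): Round hardwood dowel pin, 16 mm diameter, 50 mm long (x axis), lying loose in the tray and free to roll; this point is its centre.
- dowel_1_mid (a point): Round hardwood dowel pin, 16 mm diameter, 50 mm long (x axis), lying loose in the tray and free to roll; this point is its centre.
- dowel_2_mid (a point): Round hardwood dowel pin, 16 mm diameter, 50 mm long (x axis), lying loose in the tray and free to roll; this point is its centre.
- nut_0_mid (a point): Steel hexagon nut, 24 mm across flats, 12 mm thick, lying loose in the tray; this point is its centre.
- nut_1_mid (a point): Steel hexagon nut, 24 mm across flats, 12 mm thick, lying loose in the tray; this point is its centre.

How it is judged (in metres and radians):
On the way, in this order (a step that is already met when the one before it is completed fails the run):
1. the block is lifted clear of the stand's top (height (world z) of block_mid above 0.092 m and contact force between block and the fingers above 0.1 N), for 0.1 s.
2. the block lies flat on the bench, let go, touching neither stand nor tray (height (world z) of block_mid between 0.012 and 0.028 m and contact force between block and the fingers below 0.1 N and contact force between block and stand below 0.1 N and contact force between block and tray below 0.1 N), for 0.2 s.
3. the tray is carried above the height of the stand (height (world z) of tray_handle above 0.16 m and contact force between tray and the fingers above 0.1 N), for 0.2 s.
4. the tray stands on the stand inside the brackets, let go, with all pieces in it (x of tray_handle in the frame of stand_seat between -0.014 and 0.014 m and y of tray_handle in the frame of stand_seat between -0.014 and 0.014 m and z of tray_handle in the frame of stand_seat between 0.079 and 0.089 m and angle between tray_handle's own z axis and vertical below 0.05 rad and angle between the x axis of tray_handle and the x axis of stand_seat, either way round below 0.13 rad and contact force between tray and the fingers below 0.1 N and x of dowel_0_mid in the frame of tray_handle between -0.108 and 0.108 m and y of dowel_0_mid in the frame of tray_handle between -0.058 and 0.058 m and z of dowel_0_mid in the frame of tray_handle between -0.082 and -0.045 m and x of dowel_1_mid in the frame of tray_handle between -0.108 and 0.108 m and y of dowel_1_mid in the frame of tray_handle between -0.058 and 0.058 m and z of dowel_1_mid in the frame of tray_handle between -0.082 and -0.045 m and x of dowel_2_mid in the frame of tray_handle between -0.108 and 0.108 m and y of dowel_2_mid in the frame of tray_handle between -0.058 and 0.058 m and z of dowel_2_mid in the frame of tray_handle between -0.082 and -0.045 m and x of nut_0_mid in the frame of tray_handle between -0.108 and 0.108 m and y of nut_0_mid in the frame of tray_handle between -0.058 and 0.058 m and z of nut_0_mid in the frame of tray_handle between -0.082 and -0.045 m and x of nut_1_mid in the frame of tray_handle between -0.108 and 0.108 m and y of nut_1_mid in the frame of tray_handle between -0.058 and 0.058 m and z of nut_1_mid in the frame of tray_handle between -0.082 and -0.045 m), for 0.2 s.
At the end, for the whole second after the job is handed in: Tray flat on the stand inside the brackets, within 14 mm of its centre each way, 5 mm in height, 0.05 rad tilt, 0.13 rad lengthwise (either way round); all dowels and nuts within its rim; block on a long face on the bench, touching neither stand nor tray (all of step 2 and all of step 4).
It fails at once if the tray is tipped by more than 0.35 rad (20 degrees) (angle between tray_handle's own z axis and vertical above 0.35 rad).
It fails at once if a dowel or nut falls out of the tray (z of any of dowel_0_mid, dowel_1_mid, dowel_2_mid, nut_0_mid, nut_1_mid in the frame of tray_handle below -0.09 m or distance between any of dowel_0_mid, dowel_1_mid, dowel_2_mid, nut_0_mid, nut_1_mid and tray_handle above 0.16 m).
It fails at once if the tray is let go more than 15 mm above where it is to stand (height (world z) of tray_handle above 0.1 m and z of tray_handle in the frame of stand_seat above 0.099 m and contact force between tray and the fingers below 0.02 N).
It fails at once if the block is dropped: it falls freely more than 40 mm above the bench (height (world z) of block_mid above 0.06 m and distance of block_mid from where it was at the start of the episode above 0.01 m and contact force between block and anything else below 0.02 N).
It fails at once if a bystander (tape measure, thin offcut, block plane) is moved by more than 30 mm (distance of any of tape_measure, offcut, block_plane from where it was at the start of the episode above 0.03 m).
It also fails if it takes over 69 s, if anything falls off the work surface, if the arm or the gripper's body presses on something with over 40 N, if the wrist force passes 120 N, or if a joint passes its speed limit or range.

### The arm

A 7-joint arm with a two-finger parallel gripper is mounted at the origin on a cart in front of the work surface, level with it; the furniture and walls round the work are solid. World frame = base frame: x ahead of the robot, y to its left, z up, the work surface at z = 0. Lengths are in m, angles in degrees, forces in N, time in s.
With the tool pointing down it reaches from about 0.425 to 0.925 m from the base axis. Payload 6.8 kg.
Tool frame: the origin (TCP) lies at the very end of the fingers, on their centre line; the grasp point (between the pads) lies robot.pinch_z behind it (robot.pinch_z is the distance from the TCP to the grasp point, in m); z points along the fingers, y is the line along which they close (so a half turn about z gives the same grasp; the last joint's range is limited). The gripper opens to 85 mm and grips with 20 to 120 N. Pads are 22 mm wide; open, the fingers measure 114 mm over their backs; the gripper's body (76 mm by 85 mm) begins 54 mm behind the grasp point. The pads swing forward as they close: fully open they stand 13 mm farther back than shut.
Start: joints at [62.676, 27.33, 1.283, 89.118, -0.659, 63.558, -4.761], TCP at [0.243, -0.63, 0.231] pointing down, gripper open.
Joint ranges: [-169.35, 169.35], [-19.33, 120.38], [-80.79, 83.38], [13.8, 139.57], [-78.32, 258.32], [9.67, 109.79], [-169.56, 169.56]. Speed limits (degrees/s): [136.94, 136.94, 180, 180, 180, 180, 180].

### API

Orientations are given as [roll, pitch, yaw] about the fixed x, y, z axes, in that order (R = Rz(yaw) Ry(pitch) Rx(roll)).
In Python, from bench import robot gives the robot as it stands.
- The arm moves only by the tool apply_moves, never from a script. Its argument "motion" is one flat list of numbers, 5 for each row, row after row: the gripper's target within -1 to 1 (fully open at 1, half-way at 0, shut at -1), then the shift along the tool's x, y, z in m, then the turn about the tool's z in degrees. In form: [claw, tx, ty, tz, twist, claw, tx, ty, tz, twist, ...]. A call has 1 to 20 rows; each row shifts and turns the commanded pose from where the row before left it, along the tool's axes as they then stand; what a row does not reach is not made up. A row lasts 1/10 s, in which the tool goes at most 50 mm and 8.59 degrees, less where a joint would pass 70% of its speed; a pose out of reach is approached as far as the arm can. A call is refused whole if a number of a shift passes 0.05 or a number of a turn 8.59, either way. A call with a gripper value outside its range is refused whole. The fingers move at their own pace and stop on an object; "newtons" is the grip in N (left out, the last holds). Time passes only in rows, so rows that do not move let the fingers close. It gives the time, the measured TCP pose, the force, the opening and the grip force at its end, in the units of the state.
- robot.read_state(): the state, without advancing time (a new reading comes with each control period).
- robot.camera(name): name is "side" or "top"; returns the picture (384x512x3 uint8, red, green, blue); there is no depth.
- robot.camera_params(name): a dict with "fx", "fy", "cx", "cy" (pixels), "view" (4x4, takes a point from world to camera coordinates). Camera axes: x right, y up, looking along -z (the intrinsics and any distortion apply to the point x, -y, -z); pixel columns grow to the right and rows downward; lengths in m; the calibration is good to about 2 mm. A picture is of the moment at which its call begins. camera_params takes no time and is no camera call.
- robot.finish_job(): hands the job in; it is judged then, once.
The state is a dict: "t": time; "joint_positions": joint angles; "dq": joint speeds; "joint_efforts": joint torques, N m; "tool_pos": TCP position; "tool_rot": TCP orientation; "contact_force": force on the tool from outside, world axes, zero at the start; "moment": the same for the moment, N m; "grip_width": finger opening in m; "gripper_force": force on a finger pad.
Only numpy, scipy, OpenCV 4.12 (cv2) and the standard library are available. Lean on these libraries where they do the work, as an engineer would, in place of code of your own. Each camera call takes 0.05 s, during which the arm holds its last target. There are 200 camera calls.

## Working session

There is one attempt and no reset: what is moved stays moved. The work goes in short steps, Python scripts to look and compute and a tool call to move; the robot and the scene stay as the last step left them, time stands still between calls to the robot, and variables do not carry over. Pictures are saved under pics/ and viewed, at most 12 in all, crops included, and the job is handed in when it is done.

Besides the shell and the picture viewer there is one more tool, called after "Emit:" by a JSON object that holds its "fn" and its "kwargs". apply_moves: Moves the arm, as the interface text tells. Its arguments: {"type":"object","properties":{"motion":{"type":"array"},"newtons":{"type":"number"}},"required":["motion"]}

```bash
mkdir -p pics; python3 - <<'E'
from bench import robot
import cv2
print(robot.pinch_z); s=robot.read_state(); print({k:s[k] for k in('t','tool_pos','tool_rot','grip_width','contact_force')})
for n in('side','top'):
    cv2.imwrite(f'pics/{n}0.png',cv2.resize(robot.camera(n)[:,:,::-1],(768,576)))
    p=robot.camera_params(n);print(n,p)
E
```

```text
0.0187
{'t': 0.0, 'tool_pos': array([ 0.2431177 , -0.62906188,  0.23033018]), 'tool_rot': array([-1.79895965e+02,  7.49074488e-03,  2.11313802e+01]), 'grip_width': 0.08567257578599125, 'contact_force': array([ 0.06073882, -0.65644167, -0.06778879])}
side {'fx': 377.04867982794553, 'fy': 377.04867982794553, 'cx': 255.3331438688256, 'cy': 190.6873125719493, 'view': array([[-0.96498085, -0.26222149, -0.00720071,  0.58808168],
       [ 0.09709147, -0.38253012,  0.91882749, -0.1205194 ],
       [-0.2436908 ,  0.8859518 ,  0.39459371, -0.90941363],
       [ 0.        ,  0.        ,  0.        ,  1.        ]])}
top {'fx': 455.57771555680984, 'fy': 455.57771555680984, 'cx': 259.3860748565305, 'cy': 196.5437762171825, 'view': array([[ 0.09685767, -0.99529674, -0.00172846, -0.03152129],
       [ 0.97526831,  0.09456166,  0.1997744 , -0.59670802],
       [-0.19867136, -0.0210354 ,  0.9798404 , -1.17607279],
       [ 0.        ,  0.        ,  0.        ,  1.        ]])}
```

View pics/top0.png

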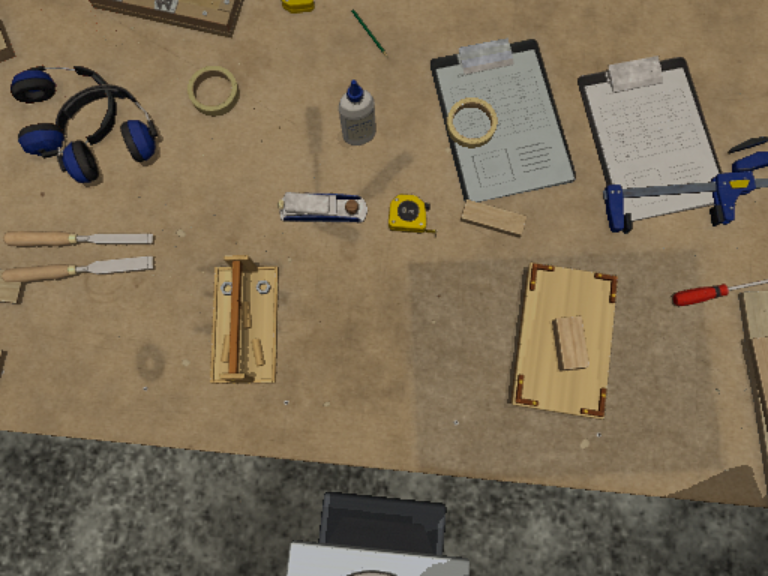

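View pics/side0.png

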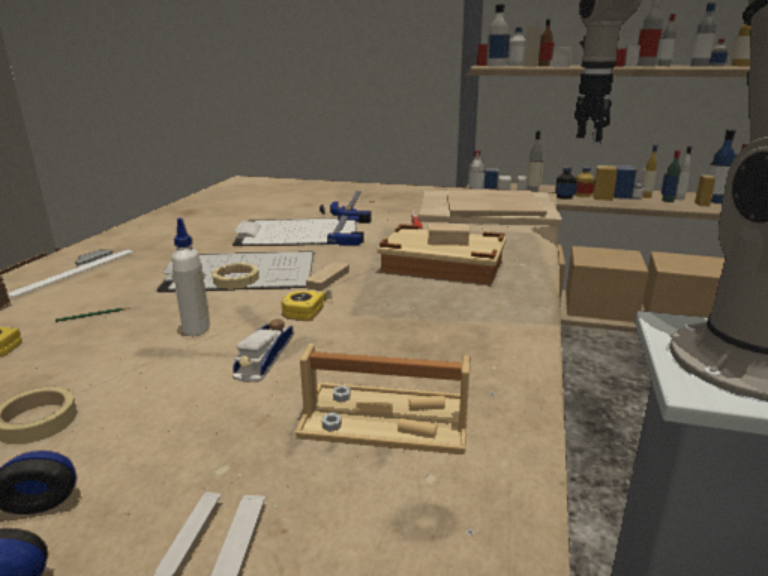

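The top view shows the stand on the right (display px corners roughly 533,262 / 617,274 / 605,417 / 513,403) with the block at about (572,342). The tray is on the left with its bar along x at about (235,320). The plane, tape and offcut lie behind. The side view agrees.

```bash
cat > h.py <<'E'
from bench import robot
import cv2, numpy as np
def ray(n,u,v,z):
    p=robot.camera_params(n);V=p['view'];R=V[:3,:3];c=-R.T@V[:3,3]
    d=R.T@np.array([(u-p['cx'])/p['fx'],-(v-p['cy'])/p['fy'],-1.]);return c+d*(z-c[2])/d[2]
def snap(n): return robot.camera(n)[:,:,::-1].copy()
def brown(im):
    h=cv2.cvtColor(im,cv2.COLOR_BGR2HSV);return cv2.inRange(h,(0,120,30),(14,255,190))
def boxes(m,x0,y0,x1,y1,amin=8):
    k=np.zeros_like(m);k[y0:y1,x0:x1]=m[y0:y1,x0:x1]
    return [c for c in cv2.findContours(k,0,2)[0] if cv2.contourArea(c)>=amin]
E
python3 - <<'E'
from h import *
im=snap('top');m=brown(im)
for nm,(r,z) in {'bar':((135,160,195,265),.095),'br':((335,165,420,290),.07)}.items():
    for c in boxes(m,*r):
        q=cv2.boxPoints(cv2.minAreaRect(c));print(nm,cv2.contourArea(c),cv2.boundingRect(c))
        print(np.array([ray('top',*p,z) for p in q]).round(4)[:,:2].tolist())
S=5
a=cv2.resize(im[170:285,335:420],None,fx=S,fy=S,interpolation=2)
b=cv2.resize(m[165:280,335:420],None,fx=2.5,fy=2.5);c=cv2.resize(m[165:265,130:195],None,fx=2.5,fy=2.5)
o=np.zeros((575,425+220,3),np.uint8);o[:,:425]=a
o[:b.shape[0],425:425+b.shape[1]]=b[...,None];o[300:300+c.shape[0],425:425+c.shape[1]]=c[...,None]
cv2.imwrite('pics/crop.png',o)
E
```

```text
bar 284.5 (153, 174, 8, 75)
[[0.4286, 0.2876], [0.6244, 0.3091], [0.6254, 0.2923], [0.4296, 0.2713]]
br 51.5 (392, 264, 12, 14)
[[0.418, -0.3363], [0.452, -0.3388], [0.4516, -0.3654], [0.4176, -0.3628]]
br 46.0 (344, 255, 11, 15)
[[0.4244, -0.2121], [0.4607, -0.2099], [0.4632, -0.236], [0.427, -0.238]]
br 46.0 (400, 183, 12, 13)
[[0.6644, -0.3485], [0.6807, -0.3679], [0.6501, -0.3911], [0.6339, -0.3718]]
br 41.5 (354, 176, 13, 12)
[[0.6764, -0.2241], [0.6796, -0.2565], [0.649, -0.2581], [0.6458, -0.2258]]
```

View pics/crop.png

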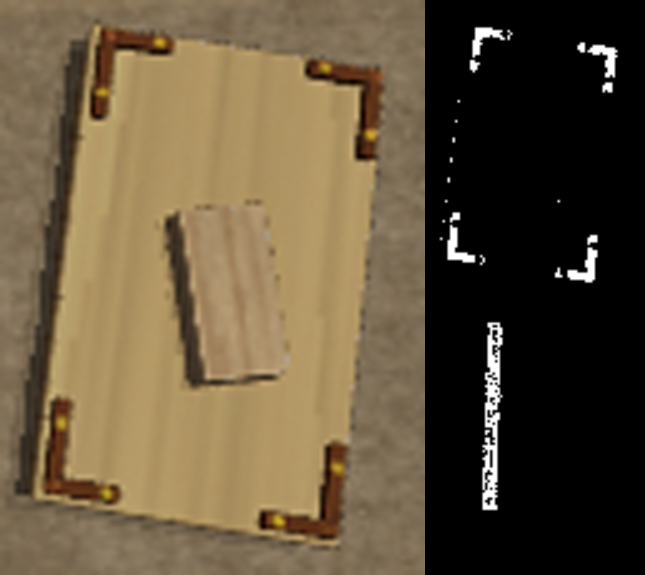

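```bash
python3 - <<'E'
from h import *
def q(name,pts,z):
    P=np.array([ray('top',335+(u+.5)/5-.5,170+(v+.5)/5-.5,z) for u,v in pts]);c=P.mean(0)
    e=np.roll(P,-1,0)-P;print(name,P.round(4)[:,:2].tolist(),'c',c.round(4),'len',np.linalg.norm(e,axis=1).round(4),'ang',np.degrees(np.arctan2(e[:,1],e[:,0])).round(1))
q('brk',[(101,28),(382,70),(338,540),(47,493)],.07)
q('plate',[(95,24),(383,66),(341,547),(35,497)],.06)
q('block',[(182,210),(267,203),(287,370),(203,381)],.095)
im=snap('top');m=brown(im);rows=range(178,248)
L=[];Rr=[]
for v in rows:
    x=np.where(m[v,145:170])[0]+145
    if len(x): L.append((x[0]-.5,v));Rr.append((x[-1]+.5,v))
for nm,A,z in(('L',L,.095),('R.095',Rr,.095),('R.073',Rr,.073)):
    P=np.array([ray('top',*a,z)[:2] for a in A]);f=np.polyfit(P[:,0],P[:,1],1);r=P[:,1]-np.polyval(f,P[:,0])
    k=abs(r)<.002;f=np.polyfit(P[k,0],P[k,1],1);print(nm,'y at .53',np.polyval(f,.53).round(4),'ang',np.degrees(np.arctan(f[0])).round(2),k.sum(),'x',P[[0,-1],0])
s=snap('side');h=cv2.cvtColor(s,cv2.COLOR_BGR2HSV);cs=boxes(brown(s),195,225,318,260,40)
for c in cs: print('side',cv2.boundingRect(c),cv2.boxPoints(cv2.minAreaRect(c)).round(1).tolist())
p=robot.camera_params('top');V=p['view'];print('cam',-V[:3,:3].T@V[:3,3])
V=robot.camera_params('side')['view'];print('cam',-V[:3,:3].T@V[:3,3])
cv2.imwrite('pics/crop2.png',np.hstack([cv2.resize(im[165:262,130:195],None,fx=6,fy=6),cv2.resize(s[225:305,195:320],(400,582))])[:600,:800])
E
```

```text
brk [[0.6789, -0.2261], [0.6701, -0.3787], [0.417, -0.3637], [0.4265, -0.2119]] c [ 0.5481 -0.2951  0.07  ] len [0.1528 0.2536 0.1521 0.2528] ang [-93.3 176.6  86.4  -3.2]
plate [[0.6835, -0.2246], [0.6751, -0.3824], [0.4141, -0.3684], [0.4244, -0.2075]] c [ 0.5493 -0.2957  0.06  ] len [0.158  0.2614 0.1612 0.2597] ang [-93.1 176.9  86.3  -3.8]
block [[0.5781, -0.269], [0.5861, -0.3131], [0.4996, -0.327], [0.4897, -0.2841]] c [ 0.5384 -0.2983  0.095 ] len [0.0448 0.0876 0.044  0.0896] ang [ -79.7 -170.9  103.     9.7]
L y at .53 0.2981 ang 6.24 57 x [0.61332555 0.43115229]
R.095 y at .53 0.2841 ang 6.2 64 x [0.61486448 0.4326489 ]
R.073 y at .53 0.2891 ang 6.2 64 x [0.61979199 0.4341691 ]
side (207, 234, 101, 19) [[206.3000030517578, 245.3000030517578], [207.1999969482422, 233.8000030517578], [307.70001220703125, 241.5], [306.79998779296875, 253.10000610351562]]
cam [3.51351525e-01 3.13501935e-04 1.27151613e+00]
cam [0.35757323 0.913802   0.47382004]
```

View pics/crop2.png

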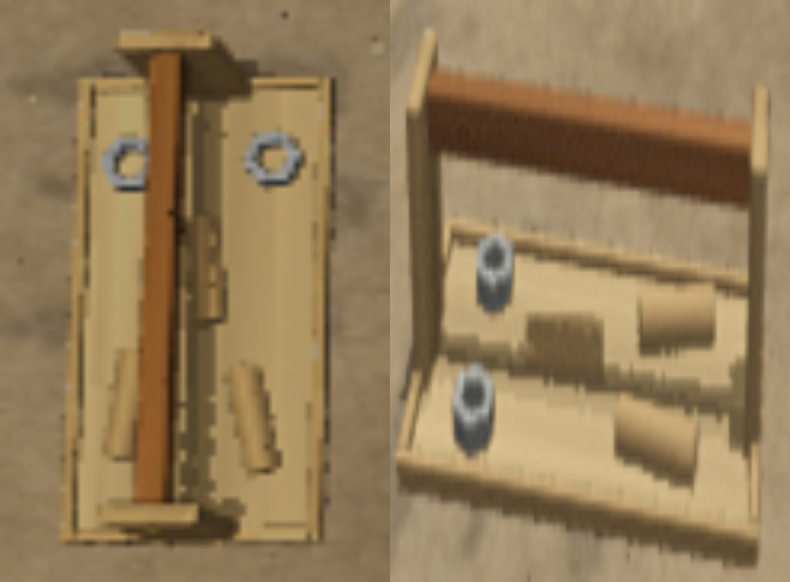

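Measured: stand at (0.549,-0.2955), yaw about -3.4°. Block top at (0.538,-0.298), its long axis about 9.5° from x (edges 45 x 89 mm, which fits). Bar middle at (0.527,0.291), yaw about 6.2° (width 14 mm, which fits). In the crop the bar runs down from the uprights at u≈165, v≈33 to u≈150, v≈522. I'll move above the block.

Emit:
{"fn": "apply_moves", "kwargs": {"motion": [1,0,0,0,5.8,1,0,0,0,5.8,1,0.0247,-0.0198,0.005,0,1,0.0247,-0.0198,0.005,0,1,0.0247,-0.0198,0.005,0,1,0.0247,-0.0198,0.005,0,1,0.0247,-0.0198,0.005,0,1,0.0247,-0.0198,0.005,0,1,0.0247,-0.0198,0.005,0,1,0.0247,-0.0198,0.005,0,1,0.0247,-0.0198,0.005,0,1,0.0247,-0.0198,0.005,0,1,0.0247,-0.0198,0.005,0,1,0.0247,-0.0198,0.005,0,1,0.0247,-0.0198,0.005,0,1,0.0247,-0.0198,0.005,0,1,0,0,0,0,1,0,0,0,0,1,0,0,0,0], "newtons": 40}}

```text
t: 2.15
tool_pos: [0.5377, -0.3002, 0.1613]
tool_rot: [180.0, 0.0, 9.4]
contact_force: [0.4, -0.4, 0.1]
grip_width: 0.0854
gripper_force: 0.0
```

Well placed (2 mm in y, within tolerance). Descend to TCP z≈0.065 and close.

Emit:
{"fn": "apply_moves", "kwargs": {"motion": [1,0,-0.002,0.016,0,1,0,0,0.016,0,1,0,0,0.016,0,1,0,0,0.016,0,1,0,0,0.016,0,1,0,0,0.008,0,1,0,0,0.008,0,1,0,0,0,0,-1,0,0,0,0,-1,0,0,0,0,-1,0,0,0,0,-1,0,0,0,0,-1,0,0,0,0,-1,0,0,0,0,-1,0,0,0,0,-1,0,0,0,0]}}

```text
t: 3.75
tool_pos: [0.5388, -0.2973, 0.0662]
tool_rot: [179.9, -0.1, 9.5]
contact_force: [0.1, 0.1, 5.9]
grip_width: 0.0445
gripper_force: 41.5
```

Emit:
{"fn": "apply_moves", "kwargs": {"motion": [-1,0,0,-0.005,0,-1,0,0,-0.01,0,-1,0,0,-0.01,0,-1,0,0,-0.01,0,-1,0,0,-0.01,0,-1,0,0,-0.01,0,-1,0,0,-0.005,0,-1,0,0,0,0,-1,0,0,0,0,-1,0,0,0,0]}}

```text
t: 4.75
tool_pos: [0.5378, -0.2968, 0.1247]
tool_rot: [-180.0, 0.0, 9.5]
contact_force: [0.4, 0.1, -1.0]
grip_width: 0.0446
gripper_force: 40.9
```

Emit:
{"fn": "apply_moves", "kwargs": {"motion": [-1,0.0017,-0.0125,0,0,-1,0.0034,-0.0245,0,0,-1,0.0034,-0.0245,0,0,-1,0.0034,-0.0245,0,0,-1,0.0034,-0.0245,0,0,-1,0.0034,-0.0245,0,0,-1,0.0034,-0.0245,0,0,-1,0.0034,-0.0245,0,0,-1,0.0034,-0.0245,0,0,-1,0.0034,-0.0245,0,0,-1,0.0034,-0.0245,0,0,-1,0.0034,-0.0245,0,0,-1,0.0017,-0.0125,0,0,-1,0,0,0.015,0,-1,0,0,0.02,0,-1,0,0,0.02,0,-1,0,0,0.02,0,-1,0,0,0.015,0,-1,0,0,0,0,-1,0,0,0,0]}}

```text
t: 6.75
tool_pos: [0.5295, 0.0001, 0.0354]
tool_rot: [180.0, 0.0, 9.5]
contact_force: [0.3, 0.6, -0.4]
grip_width: 0.0448
gripper_force: 40.8
```

```bash
python3 - <<'E'
from h import *
a=snap('top')[120:290,130:430];b=snap('side')[130:330,180:420]
cv2.imwrite('pics/held.png',np.hstack([cv2.resize(a,(450,255)),cv2.resize(b,(306,255))]))
s=robot.read_state();print(s['tool_pos'],s['gripper_force'],s['contact_force'])
E
```

```text
[5.30275027e-01 1.64479651e-04 3.61578419e-02] 40.80211579799652 [ 0.58947407 -0.73756322 -0.07674556]
```

View pics/held.png

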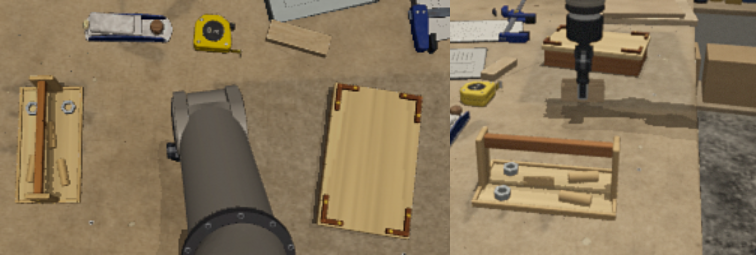

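The picture shows the block level between the fingers at about (583,88) in the side view, with the tray and the stand untouched. Lower the last 29 mm gently.

Emit:
{"fn": "apply_moves", "kwargs": {"motion": [-1,0,0,0.008,0,-1,0,0,0.008,0,-1,0,0,0.006,0,-1,0,0,0.004,0,-1,0,0,0.002,0,-1,0,0,0.001,0,-1,0,0,0,0,-1,0,0,0,0]}}

```text
t: 7.65
tool_pos: [0.5299, 0.0002, 0.0064]
tool_rot: [180.0, -0.0, 9.5]
contact_force: [1.0, -0.2, -0.3]
grip_width: 0.044
gripper_force: 40.8
```

Emit:
{"fn": "apply_moves", "kwargs": {"motion": [-1,0,0,0.001,0,-1,0,0,0,0,0.3,0,0,0,0,0.5,0,0,0,0,1,0,0,0,0,1,0,0,0,0,1,0,0,0,0,1,0,0,0,0,1,0,0,-0.01,0,1,0,0,-0.02,0,1,0,0,-0.03,0,1,0,0,-0.03,0,1,0,0,-0.03,0,1,0,0,-0.03,0,1,0,0,-0.03,0,1,0,0,-0.02,0,1,0,0,0,0,1,0,0,0,0]}}

```text
t: 9.45
tool_pos: [0.5295, 0.0001, 0.2057]
tool_rot: [180.0, -0.1, 9.5]
contact_force: [-0.1, 0.1, 0.6]
grip_width: 0.0854
gripper_force: 0.0
```

```bash
python3 - <<'E'
from h import *
a=ray('top',157.5,170.2,.098);b=ray('top',154.8,251.8,.098);print('uprights',a,b,(a+b)/2,np.linalg.norm(a-b))
# tray base outline, z=.011 rim (crop2 px/6)
P=np.array([ray('top',130+u/6-.5,165+v/6-.5,.011)[:2] for u,v in[(80,77),(332,77),(322,540),(62,541)]]);print('rim',P.round(4).tolist(),P.mean(0))
# side view bar: upper far edge/lower near edge
for u,v,z in[(208,234,.095),(308,241.5,.095),(207,245.3,.073),(307,253,.073)]: print(ray('side',u,v,z).round(4))
t=snap('top')[150:270,210:330];cv2.imwrite('pics/blk.png',cv2.resize(t,(480,480)))
E
```

```text
uprights [0.63433925 0.30232213 0.098     ] [0.4193386 0.2786517 0.098    ] [0.52683892 0.29048692 0.098     ] 0.21629971785741622
rim [[0.6305, 0.3634], [0.642, 0.2442], [0.4246, 0.2205], [0.4126, 0.3392]] [0.52742903 0.29180726]
[0.6259 0.2999 0.095 ]
[0.4275 0.2786 0.095 ]
[0.6264 0.3074 0.073 ]
[0.4274 0.2851 0.073 ]
```

View pics/blk.png

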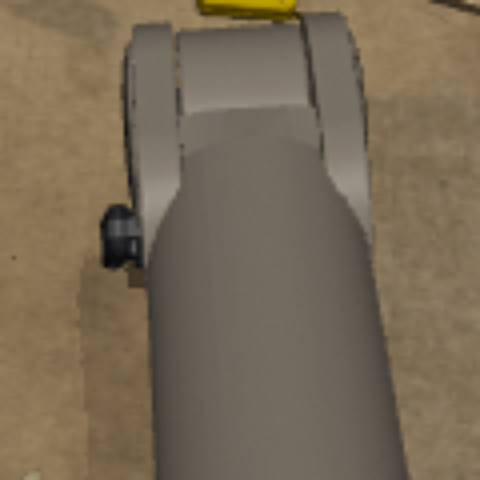

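The arm hides the block here. The tray centre is confirmed by three cues at (0.527,0.291), and the yaw is 6.2°. Go above it.

Emit:
{"fn": "apply_moves", "kwargs": {"motion": [1,0,0,0,3.3,1,0.0024,-0.0241,0,0,1,0.0024,-0.0241,0,0,1,0.0024,-0.0241,0,0,1,0.0024,-0.0241,0,0,1,0.0024,-0.0241,0,0,1,0.0024,-0.0241,0,0,1,0.0024,-0.0241,0,0,1,0.0024,-0.0241,0,0,1,0.0024,-0.0241,0,0,1,0.0024,-0.0241,0,0,1,0.0024,-0.0241,0,0,1,0.0024,-0.0241,0,0,1,0,0,0.025,0,1,0,0,0.025,0,1,0,0,0.02,0,1,0,0,0,0,1,0,0,0,0,1,0,0,0,0]}}

```text
t: 11.4
tool_pos: [0.5274, 0.2911, 0.1361]
tool_rot: [-180.0, -0.1, 6.2]
contact_force: [0.3, -0.3, -0.1]
grip_width: 0.0858
gripper_force: 0.0
```

```bash
python3 - <<'E'
from h import *
a=snap('top')[120:290,130:430];b=snap('side')[170:310,180:330]
cv2.imwrite('pics/above.png',np.hstack([cv2.resize(a,(420,238*1)),cv2.resize(b,(255,238))]))
E
```

```text
(no output)
```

View pics/above.png

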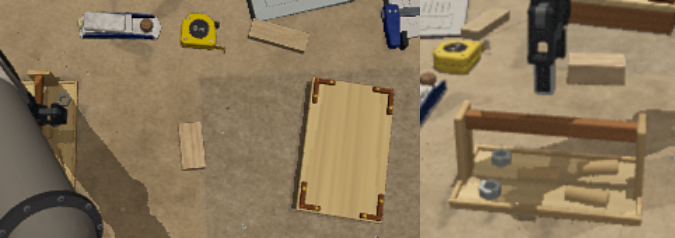

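The block lies flat and free on the bench at (192,145) in the crop. The fingers are above the middle of the bar. Descend 70 mm and grip.

Emit:
{"fn": "apply_moves", "kwargs": {"motion": [1,0,0,0.015,0,1,0,0,0.015,0,1,0,0,0.015,0,1,0,0,0.012,0,1,0,0,0.008,0,1,0,0,0.005,0,1,0,0,0,0,1,0,0,0,0,0.4,0,0,0,0,0,0,0,0,0,-0.3,0,0,0,0,-0.5,0,0,0,0,-1,0,0,0,0,-1,0,0,0,0,-1,0,0,0,0,-1,0,0,0,0,-1,0,0,0,0,-1,0,0,0,0], "newtons": 80}}

```text
t: 13.3
tool_pos: [0.5271, 0.2912, 0.0657]
tool_rot: [-180.0, -0.0, 6.2]
contact_force: [-1.4, 0.4, 5.3]
grip_width: 0.0126
gripper_force: 79.1
```

Emit:
{"fn": "apply_moves", "kwargs": {"motion": [-1,0,0,-0.002,0,-1,0,0,-0.004,0,-1,0,0,-0.006,0,-1,0,0,-0.007,0,-1,0,0,-0.007,0,-1,0,0,-0.007,0,-1,0,0,-0.007,0,-1,0,0,-0.007,0,-1,0,0,-0.007,0,-1,0,0,-0.007,0,-1,0,0,-0.007,0,-1,0,0,-0.007,0,-1,0,0,-0.007,0,-1,0,0,-0.007,0,-1,0,0,-0.005,0,-1,0,0,-0.004,0,-1,0,0,-0.002,0,-1,0,0,0,0,-1,0,0,0,0]}}

```text
t: 15.2
tool_pos: [0.5267, 0.2907, 0.165]
tool_rot: [180.0, 0.0, 6.2]
contact_force: [0.8, 0.9, -4.4]
grip_width: 0.013
gripper_force: 77.9
```

```bash
python3 - <<'E'
from h import *
b=snap('side')[110:310,150:350];a=snap('top')[130:280,100:250]
cv2.imwrite('pics/lift.png',np.hstack([cv2.resize(b,(400,400)),cv2.resize(a,(400,400))]))
s=robot.read_state();print(s['moment'],s['contact_force'])
E
```

```text
[-0.04775468  0.04215017  0.01165303] [ 0.43163162 -0.11374597 -4.89617589]
```

View pics/lift.png

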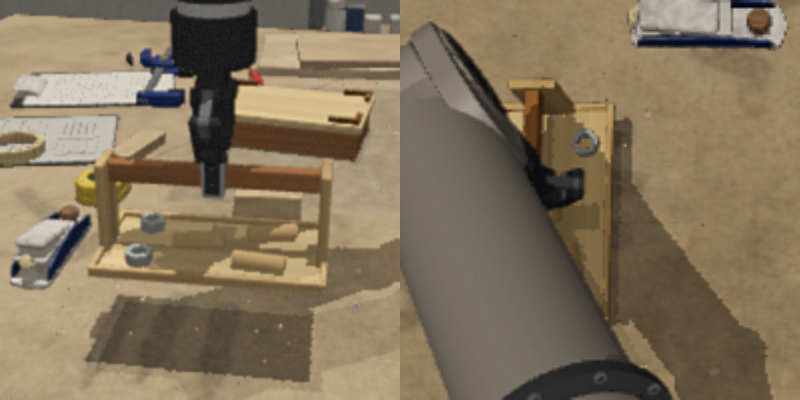

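The tray hangs level with all five pieces in it: nuts at (152,222) and (138,255), dowels near (200,240), (272,232) and (258,262). Load is about 4.7 N. Turn slowly, then carry gently.

Emit:
{"fn": "apply_moves", "kwargs": {"motion": [-1,0,0,0,0.6,-1,0,0,0,1.2,-1,0,0,0,1.2,-1,0,0,0,1.2,-1,0,0,0,1.2,-1,0,0,0,1.2,-1,0,0,0,1.2,-1,0,0,0,1.2,-1,0,0,0,0.6,-1,0,0,0,0,-1,0.0002,0.002,0,0,-1,0.0004,0.004,0,0,-1,0.0006,0.006,0,0,-1,0.0008,0.008,0,0,-1,0.001,0.01,0,0,-1,0.0012,0.012,0,0,-1,0.0014,0.014,0,0,-1,0.0014,0.014,0,0,-1,0.0014,0.014,0,0,-1,0.0014,0.014,0,0]}}

```text
t: 17.3
tool_pos: [0.531, 0.1908, 0.1653]
tool_rot: [180.0, -0.0, -3.4]
contact_force: [0.3, -0.2, -4.6]
grip_width: 0.0128
gripper_force: 78.0
```

Emit:
{"fn": "apply_moves", "kwargs": {"motion": [-1,0.0014,0.014,0,0,-1,0.0014,0.014,0,0,-1,0.0014,0.014,0,0,-1,0.0014,0.014,0,0,-1,0.0014,0.014,0,0,-1,0.0014,0.014,0,0,-1,0.0014,0.014,0,0,-1,0.0014,0.014,0,0,-1,0.0014,0.014,0,0,-1,0.0014,0.014,0,0,-1,0.0014,0.014,0,0,-1,0.0014,0.014,0,0,-1,0.0014,0.014,0,0,-1,0.0014,0.014,0,0,-1,0.0014,0.014,0,0,-1,0.0014,0.014,0,0,-1,0.0014,0.014,0,0,-1,0.0014,0.014,0,0,-1,0.0014,0.014,0,0,-1,0.0014,0.014,0,0]}}

```text
t: 19.3
tool_pos: [0.5424, -0.09, 0.1653]
tool_rot: [180.0, -0.0, -3.4]
contact_force: [0.6, -0.2, -3.9]
grip_width: 0.0127
gripper_force: 78.0
```

Emit:
{"fn": "apply_moves", "kwargs": {"motion": [-1,0.0014,0.014,0,0,-1,0.0014,0.014,0,0,-1,0.0014,0.014,0,0,-1,0.0014,0.014,0,0,-1,0.0014,0.014,0,0,-1,0.0014,0.014,0,0,-1,0.0014,0.014,0,0,-1,0.0014,0.014,0,0,-1,0.0014,0.014,0,0,-1,0.0012,0.012,0,0,-1,0.001,0.01,0,0,-1,0.0008,0.008,0,0,-1,0.0006,0.006,0,0,-1,0.0004,0.004,0,0,-1,0.0002,0.002,0,0,-1,0,0,0,0,-1,0,0,0,0,-1,0,0,0,0]}}

```text
t: 21.1
tool_pos: [0.5494, -0.257, 0.1653]
tool_rot: [-180.0, 0.0, -3.3]
contact_force: [0.3, 0.1, -5.0]
grip_width: 0.0128
gripper_force: 78.0
```

Emit:
{"fn": "apply_moves", "kwargs": {"motion": [-1,0.0002,0.003,0,0,-1,0.0002,0.005,0,0,-1,0.0003,0.006,0,0,-1,0.0003,0.006,0,0,-1,0.0003,0.006,0,0,-1,0.0003,0.006,0,0,-1,0.0002,0.004,0,0,-1,0.0002,0.0024,0,0,-1,0,0,0,0,-1,0,0,0,0]}}

```text
t: 22.1
tool_pos: [0.5491, -0.2957, 0.1653]
tool_rot: [-180.0, -0.0, -3.4]
contact_force: [-0.3, 0.5, -3.8]
grip_width: 0.0128
gripper_force: 78.0
```

```bash
python3 - <<'E'
from h import *
b=snap('side')[90:210,230:380];a=snap('top')[150:300,310:460]
cv2.imwrite('pics/over.png',np.hstack([cv2.resize(b,(450,360)),cv2.resize(a,(350,360))]))
E
```

```text
(no output)
```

View pics/over.png

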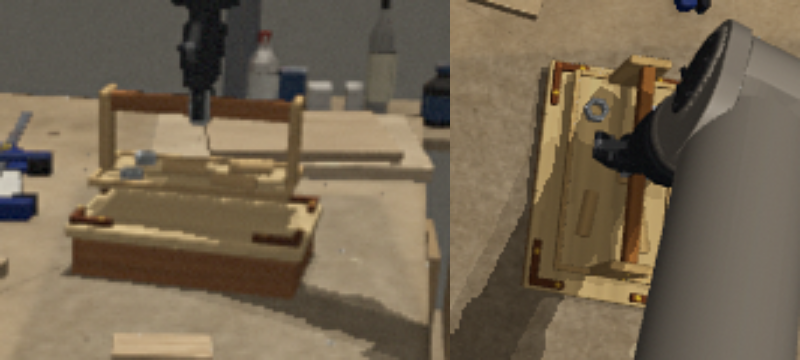

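The tray hangs over the stand (bar at 105-300,105 in the left crop) and sits inside the brackets in the top view. Lower it.

Emit:
{"fn": "apply_moves", "kwargs": {"motion": [-1,0,0,0.002,0,-1,0,0,0.004,0,-1,0,0,0.005,0,-1,0,0,0.005,0,-1,0,0,0.005,0,-1,0,0,0.005,0,-1,0,0,0.004,0,-1,0,0,0.003,0,-1,0,0,0.002,0,-1,0,0,0.001,0,-1,0,0,0,0,-1,0,0,0,0]}}

```text
t: 23.4
tool_pos: [0.5492, -0.296, 0.1295]
tool_rot: [180.0, -0.0, -3.4]
contact_force: [-0.4, 0.4, -4.6]
grip_width: 0.0129
gripper_force: 78.0
```

Emit:
{"fn": "apply_moves", "kwargs": {"motion": [-1,0,0,0.001,0,-1,0,0,0.001,0,-1,0,0,0.001,0,-1,0,0,0.0005,0,-1,0,0,0,0,-1,0,0,0,0]}}

```text
t: 24.0
tool_pos: [0.549, -0.2959, 0.1258]
tool_rot: [180.0, -0.0, -3.4]
contact_force: [-0.8, -0.7, -4.5]
grip_width: 0.0128
gripper_force: 78.2
```

Emit:
{"fn": "apply_moves", "kwargs": {"motion": [-1,0,0,0.001,0,-1,0,0,0,0,-1,0,0,0,0]}}

```text
t: 24.3
tool_pos: [0.5491, -0.296, 0.1257]
tool_rot: [180.0, -0.0, -3.4]
contact_force: [-3.7, 1.3, 5.8]
grip_width: 0.0129
gripper_force: 79.5
```

```bash
python3 - <<'E'
from h import *
b=snap('side')[90:210,230:380];a=snap('top')[150:300,310:460]
cv2.imwrite('pics/down.png',np.hstack([cv2.resize(b,(450,360)),cv2.resize(a,(350,360))]))
E
```

```text
(no output)
```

View pics/down.png

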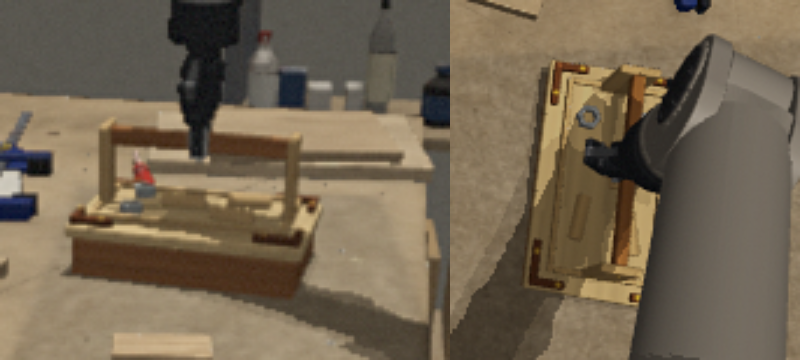

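The tray sits on the stand between the brackets with the pieces inside. The contact force changed sign at the expected height (0.1257). Release and retreat upward.

Emit:
{"fn": "apply_moves", "kwargs": {"motion": [-0.5,0,0,0,0,-0.3,0,0,0,0,0,0,0,0,0,0.4,0,0,0,0,0.8,0,0,0,0,0.8,0,0,0,0,0.8,0,0,0,0,0.8,0,0,-0.005,0,0.8,0,0,-0.01,0,0.8,0,0,-0.02,0,0.8,0,0,-0.025,0,0.8,0,0,-0.025,0,0.8,0,0,-0.02,0,0.8,0,0,0,0,0.8,0,-0.03,0,0,0.8,0,-0.03,0,0,0.8,0,-0.03,0,0,0.8,0,-0.03,0,0,0.8,0,-0.03,0,0]}}

```text
t: 26.3
tool_pos: [0.5575, -0.145, 0.2295]
tool_rot: [-180.0, 0.0, -3.4]
contact_force: [0.3, -0.1, 0.4]
grip_width: 0.0772
gripper_force: 0.0
```

Emit:
{"fn": "apply_moves", "kwargs": {"motion": [0.8,0,-0.03,0,0,0.8,0,-0.03,0,0,0.8,0,-0.03,0,0,0.8,0,-0.03,0,0,0.8,0,-0.03,0,0,0.8,0,-0.03,0,0,0.8,0,-0.03,0,0,0.8,0,-0.03,0,0,0.8,0,0,0,0,0.8,0,0,0,0]}}

```text
t: 27.3
tool_pos: [0.5716, 0.0939, 0.2294]
tool_rot: [180.0, 0.0, -3.3]
contact_force: [-0.1, -0.7, -0.5]
grip_width: 0.0772
gripper_force: 0.0
```

```bash
python3 - <<'E'
from h import *
b=snap('side')[90:250,210:380];t=snap('top');a=t[120:290,200:430]
cv2.imwrite('pics/end.png',np.hstack([cv2.resize(b,(360,340)),cv2.resize(a,(440,340))]))
for c in boxes(brown(t),335,165,420,290,30): print(cv2.boundingRect(c))
E
```

```text
(392, 264, 12, 14)
(344, 255, 11, 15)
(400, 183, 12, 13)
(379, 181, 15, 80)
(354, 176, 13, 12)
```

View pics/end.png

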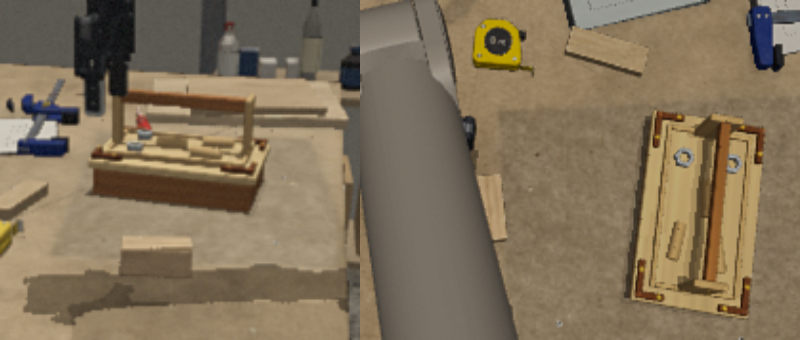

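The tray is seated inside the four brackets (bar from 722,125 to 708,285) with the nuts and dowels visible inside its rim. The block lies flat at (493,208), and the stand's brackets have not moved. Hand in.

```bash
python3 -c "
from bench import robot
print(robot.finish_job())"
```

```text
the job is handed in; nothing more can be done
None
```

I laid the block flat on the bench, clear of the stand and tray, set the tray on the stand inside its four brackets with its parts still in it, and handed the job in at about 27 s; the hand-in gave no verdict.

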